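# Nest the clay pots in the stacking crate

## Robot

A 7-joint arm with a two-finger parallel gripper is mounted at the origin on the work surface. World frame = base frame: x ahead of the robot, y to its left, z up, the work surface at z = 0. Lengths are in m, angles in rad, forces in N, time in s.
With the tool pointing down it reaches from about 0.4 to 0.85 m from the base axis. Payload 10.4 kg.
Tool frame: the origin (TCP) lies at the very end of the fingers, on their centre line; the grasp point (between the pads) lies 19 mm behind it; x points along the fingers, y is the direction in which the jaws open and shut, and the axes are right-handed (so a half turn about x gives the same grasp; the last joint's range is limited). The gripper opens to 85 mm and grips with 20 to 120 N. Pads are 22 mm wide; open, the fingers measure 114 mm over their backs; the gripper's body (76 mm by 85 mm) begins 54 mm behind the grasp point. The pads swing forward as they close: fully open they stand 13 mm farther back than shut.
Start: joints at [-1.287, 0.332, -0.065, 1.46, 0.022, 1.35, -0.088], TCP at [0.189, 0.596, 0.196] pointing down, gripper open.
Joint ranges: [-2.6, 2.6], [-0.5, 2.12], [-1.47, 1.34], [0.16, 2.42], [-1.27, 4.41], [0.06, 2.06], [-2.6, 2.6]. Speed limits (rad/s): [2.22, 2.22, 2.79, 2.79, 3.14, 3.14, 3.14].

## Interface

Orientations are given as a unit quaternion [x, y, z, w].
In Python, from workcell import monitor, camera, ticket, regions_of gives the robot as it stands.
- The arm moves only by the tool step_arm, never from a script. Its argument "increments" is a list of rows, each a list of 5 numbers: the finger opening in m, from 0 to 0.0854, then the shift along the world's x, y, z in m, then the turn about the world's z in rad. A call has 1 to 12 rows; each row shifts and turns the commanded pose from where the row before left it; what a row does not reach is not made up. A row lasts 1/12 s, in which the tool goes at most 41.7 mm and 7.16 degrees, less where a joint would pass 70% of its speed; a pose out of reach is approached as far as the arm can. A call with a gripper value outside its range is refused whole. The fingers move at their own pace and stop on an object; "force" is the grip in N (left out, the last holds). Time passes only in rows, so rows that do not move let the fingers close. It gives the time, the measured TCP pose, the force and the opening at its end, in the units of the state.
- monitor.get_obs(): the state, without advancing time (a new reading comes with each control period).
- camera(name): name is "scene" or "top" or "wrist"; returns a dict with "color" (480x640x3 uint8, red, green, blue), "range_z" (480x640 float32, m along the optical axis (not along the pixel's ray), 0 where there is no reading), "fx", "fy", "cx", "cy" (pixels), "k1" (the pictures are not rectified: a ray, as slopes to the right and down, at radius r is drawn at 1 + k1 r^2 times it, then the intrinsics apply), "cam_to_world" (4x4, takes a point from camera to world coordinates). Camera axes: x right, y up, looking along -z (the intrinsics and any distortion apply to the point x, -y, -z); pixel columns grow to the right and rows downward; lengths in m; the calibration is good to about 2 mm. A picture is of the moment at which its call begins.
- ticket.hand_in(): hands the job in, once; it reports no verdict.
Trained networks look in a picture, given as the dict that the camera call returned (one of the last four; its "shot" number tells which), for a name from the list of things; names that differ only in an ending like _2 or _b are one class to them, and where a whole thing is asked for, a point or a joint stands for the part that bears it (a point fixed in the world has none). Each returns a list of dicts, best first, with "p" (0 to 1); they miss things now and then, are a little off and sometimes report something else, mostly with a low value. They report only what shows in the picture. A call takes as long as a camera call. They do not tell look-alikes from the thing itself.
- regions_of(picture, query): "region" (480x640 bool, what is visible of it) and "centre" ([row, column] in pixels, amid what is visible of it).
The state is a dict: "clock": time; "joint_pos": joint angles; "joint_velocities": joint speeds; "tau": joint torques, N m; "position": TCP position; "ee_rot": TCP orientation; "ft_force": force on the tool from outside, world axes, zero at the start; "torque": the same for the moment, N m; "grip_width": opening from 0.0 (shut) to 1.0 (fully open).
Only numpy, scipy, OpenCV 4.12 (cv2) and the standard library are available. Lean on these libraries where they do the work, as an engineer would, in place of code of your own. Each camera call takes 0.05 s, during which the arm holds its last target. There are 200 camera calls.

## Task

Put the clay pots away, nested, in the empty grey crate that stands on its own: lift the saucer over the crate's lip and lay it flat on the crate's floor, then stand the low wide bulb pan in the saucer, the ordinary flower pot in the pan, and last the tall narrow long tom in the flower pot, each upright and fully down before you fetch the next. Set the clay down gently, never drop it or tip it over, and leave the trowel, hand fork, secateurs and mug where they lie.

Things in the scene. Friction and masses are not known exactly. Their poses are not given: they have to be found in the camera images.
- saucer: Terracotta saucer, widest and lowest of the clay things: 142 mm across the rim, 138 mm across the base, 24 mm high; plain, almost upright wall 8 mm thick, centre of the wall at radius 66 mm (pinch it from above, one finger inside); floor 8 mm thick, about 122 mm across inside. 0.27 kg. Upright. Origin: centre of its underside, z up along its axis.
- bulb_pan: Bulb pan: low wide terracotta pot, 62 mm high, 120 mm across the rim, 96 mm across the base. Rim is a thicker collar (top 20 mm) with upright faces, wall there 10 mm thick, centre of the wall at radius 55 mm; floor 8 mm thick, about 86 mm across inside; mouth 100 mm. About 0.32 kg. Upright at the start. Origin: centre of its underside, z up along its axis.
- pot: Ordinary flower pot, terracotta, about as high as wide: 88 mm high, 96 mm across the rim, 64 mm across the base. Collar (top 24 mm) upright, 10 mm thick, centre of the wall at radius 43 mm; floor 8 mm thick, about 52 mm across inside; mouth 76 mm. About 0.28 kg. Upright at the start. Origin: centre of its underside, z up along its axis.
- long_tom: Long tom: tall narrow terracotta pot, the tallest and narrowest: 108 mm high, 62 mm across the rim, 36 mm across the base. Collar (top 24 mm) upright, 8 mm thick, centre of the wall at radius 27 mm; mouth 46 mm. About 0.18 kg. Upright at the start. Origin: centre of its underside, z up along its axis.
- crate: Empty grey plastic crate standing alone, left or right of the pots (not the stack of three at the edge); fixed. 240 mm deep (x), 200 wide (y), walls and floor 4 mm. Back (+x) and sides 75 mm high; front (-x, robot side, white card) has a lip 45 mm high, the sides slope down to it from 30 to 90 mm ahead of the centre. Origin: centre of underside; inner floor 4 mm above.
- seed_tray: Black half-size seed tray with 12 empty cells, 170 x 230 x 55 mm, fixed, on the other side from the crate; only in the way. Origin: centre of its underside.
- secateurs: Steel secateurs with dark grips lying flat among the pots, 208 mm long along their x (grips reach 115 mm to -x of the origin, blades 93 mm to +x), 57 mm wide, 20 mm high. To be left alone. Origin: on the shelf under the middle.
- trowel: Green plastic trowel lying flat near the robot, 315 mm long along its x (handle to -x, blade to +x), 85 mm wide, 30 mm high. To be left alone. Origin: on the shelf at mid-length.
- fork: Stainless three-tined hand fork with ash handle, lying flat near the robot, 308 mm long along its x (handle to -x, tines to +x), 64 mm wide, 28 mm high. To be left alone. Origin: on the shelf at mid-length.
- mug: White ceramic mug, 80 mm across, 92 mm high, handle at its +y reaching 77 mm from the axis, standing beyond the pots. To be left alone. Origin: centre of its underside.
Things that resemble listed ones, but are neither listed nor needed, are in the scene too. What is shaped like the bulb_pan but turquoise is not meant.

How it is judged:
On the way, in this order (a step that is already met when the one before it is completed fails the run):
1. the saucer lies flat on the crate's floor, let go (z of saucer in the frame of crate between 0 and 0.008 m and x of saucer in the frame of crate between -0.055 and 0.055 m and y of saucer in the frame of crate between -0.035 and 0.035 m and angle between saucer's own z axis and vertical below 0.06 rad and contact force between saucer and the fingers below 0.05 N and linear speed of saucer below 0.02 m/s), for 0.2 s.
2. the bulb pan stands in the saucer, let go (z of saucer in the frame of crate between 0 and 0.008 m and x of saucer in the frame of crate between -0.055 and 0.055 m and y of saucer in the frame of crate between -0.035 and 0.035 m and angle between each of saucer, bulb_pan's own z axis and vertical below 0.06 rad and z of bulb_pan in the frame of saucer between 0.004 and 0.012 m and horizontal distance between bulb_pan and saucer below 0.017 m and contact force between bulb_pan and the fingers below 0.05 N and linear speed of bulb_pan below 0.02 m/s), for 0.2 s.
3. the ordinary pot stands in the bulb pan, let go (z of saucer in the frame of crate between 0 and 0.008 m and x of saucer in the frame of crate between -0.055 and 0.055 m and y of saucer in the frame of crate between -0.035 and 0.035 m and angle between each of saucer, bulb_pan, pot's own z axis and vertical below 0.06 rad and z of bulb_pan in the frame of saucer between 0.004 and 0.012 m and horizontal distance between bulb_pan and saucer below 0.017 m and z of pot in the frame of bulb_pan between 0.004 and 0.012 m and horizontal distance between pot and bulb_pan below 0.017 m and contact force between pot and the fingers below 0.05 N and linear speed of pot below 0.02 m/s), for 0.2 s.
4. the long tom stands in the ordinary pot, let go (z of saucer in the frame of crate between 0 and 0.008 m and x of saucer in the frame of crate between -0.055 and 0.055 m and y of saucer in the frame of crate between -0.035 and 0.035 m and angle between each of saucer, bulb_pan, pot, long_tom's own z axis and vertical below 0.06 rad and z of bulb_pan in the frame of saucer between 0.004 and 0.012 m and horizontal distance between bulb_pan and saucer below 0.017 m and z of pot in the frame of bulb_pan between 0.004 and 0.012 m and horizontal distance between pot and bulb_pan below 0.017 m and z of long_tom in the frame of pot between 0.004 and 0.012 m and horizontal distance between long_tom and pot below 0.017 m and contact force between long_tom and the fingers below 0.05 N and linear speed of long_tom below 0.02 m/s), for 0.2 s.
At the end, for the whole second after the job is handed in: Saucer flat on the crate's floor (origins within 8 mm in z, 55 mm in crate x, 35 mm in crate y); pan on the saucer's floor, pot on the pan's, long tom on the pot's (each origin 4 to 12 mm above, within 17 mm of, the one below); all lean under 0.06 rad, let go, at rest (all of step 4 and contact force between each of saucer, bulb_pan, pot and the fingers below 0.05 N and linear speed of each of saucer, bulb_pan, pot below 0.02 m/s and angular speed of each of saucer, bulb_pan, pot, long_tom below 0.2 rad/s); the robot touches nothing.
It fails at once if trowel, fork, secateurs or mug moved more than 25 mm (distance of any of trowel, fork, secateurs, mug from where it was at the start of the episode above 0.025 m).
It fails at once if a clay thing is dropped (falls free for more than about 2 cm) or knocked flying ((linear speed of saucer above 0.65 m/s and contact force between saucer and the fingers below 0.05 N) or (linear speed of bulb_pan above 0.65 m/s and contact force between bulb_pan and the fingers below 0.05 N) or (linear speed of pot above 0.65 m/s and contact force between pot and the fingers below 0.05 N) or (linear speed of long_tom above 0.65 m/s and contact force between long_tom and the fingers below 0.05 N)).
It fails at once if a clay thing is tipped over (leans more than about 35 degrees) (angle between any of saucer, bulb_pan, pot, long_tom's own z axis and vertical above 0.6 rad).
It also fails if it takes over 102 s, if anything falls off the work surface, if the arm or the gripper's body presses on something with over 40 N, if the wrist force passes 120 N, or if a joint passes its speed limit or range.

## Working session

There is one attempt and no reset: what is moved stays moved. The work goes in short steps, Python scripts to look and compute and a tool call to move; the robot and the scene stay as the last step left them, time stands still between calls to the robot, and variables do not carry over. Pictures are saved under pics/ and viewed, about 12 in all and at most 16, crops included, and the job is handed in when it is done.

Besides the shell and the picture viewer there is one more tool, called after "Request:" by a JSON object that holds its "fn" and its "kwargs", one argument or row to a line. step_arm: Moves the arm, as the interface text tells. Its arguments: {"type":"object","properties":{"increments":{"type":"array"},"force":{"type":"number"}},"required":["increments"]}

```bash
mkdir -p pics; cat > h.py <<'E'
import numpy as np, cv2
from workcell import monitor, camera, ticket, regions_of
def pts(c, mask=None):
    """world points (N,3) and pixels of valid depth"""
    z=c["range_z"]; m=z>0
    if mask is not None: m&=mask
    v,u=np.nonzero(m); d=z[v,u]
    K=np.array([[c["fx"],0,c["cx"]],[0,c["fy"],c["cy"]],[0,0,1.]])
    s=cv2.undistortPoints(np.stack([u,v],1).astype(np.float64)[:,None],K,np.array([c["k1"],0,0,0.]))[:,0]
    P=np.c_[s[:,0]*d,-s[:,1]*d,-d]
    M=np.array(c["cam_to_world"])
    return P@M[:3,:3].T+M[:3,3],u,v
def save(c,n): cv2.imwrite("pics/"+n,c["color"][:,:,::-1])
def circ(P):
    A=np.c_[2*P[:,:2],np.ones(len(P))]; b=(P[:,:2]**2).sum(1)
    s=np.linalg.lstsq(A,b,rcond=None)[0]; return s[0],s[1],np.sqrt(s[2]+s[0]**2+s[1]**2)
E
python3 - <<'E'
from h import *
o=monitor.get_obs(); print(o)
for n in ["top","scene"]:
    c=camera(n); save(c,n+"0.png"); print(n,np.round(c["cam_to_world"],3).tolist(),c["fx"])
    for q in ["saucer","bulb_pan","pot","long_tom","crate","seed_tray","secateurs","trowel","fork","mug"]:
        for r in regions_of(c,q):
            P,u,v=pts(c,r["region"])
            if len(P): print(q,round(r["p"],2),np.round(r["centre"]),np.round(np.median(P,0),3),np.round(P.min(0),3),np.round(P.max(0),3),len(P))
E
```

```text
{'clock': 0.0, 'joint_pos': array([-1.28660454,  0.33287484, -0.06468131,  1.46094074,  0.02161111,
        1.34990002, -0.08853918]), 'joint_velocities': array([-0.00055825, -0.00035055, -0.00057829, -0.00142296,  0.0005571 ,
       -0.00219353, -0.00014463]), 'tau': array([-1.92312618e-04, -6.25446439e+01,  4.90451173e-02, -3.91607380e+01,
        1.61776895e-02,  9.92668094e-03, -6.86840558e-07]), 'position': array([0.18864473, 0.59540398, 0.19481435]), 'ee_rot': array([ 0.10755173,  0.69884977, -0.10855637,  0.69875399]), 'ft_force': array([0.05692093, 0.33479606, 0.38331503]), 'torque': array([ 0.05054451, -0.01969697, -0.03004612]), 'grip_width': 0.9996302048790675}
top [[0.007, 0.989, -0.15, 0.329], [-1.0, 0.01, 0.017, 0.103], [0.018, 0.149, 0.989, 1.513], [0.0, 0.0, 0.0, 1.0]] 501.7156322125575
saucer 0.9 [273. 393.] [ 0.469 -0.128  0.009] [ 0.399 -0.2   -0.005] [ 0.54  -0.056  0.033] 1745
saucer 0.26 [331. 224.] [0.287 0.358 0.01 ] [ 0.244  0.149 -0.006] [0.331 0.464 0.037] 1845
bulb_pan 0.82 [265. 308.] [0.479 0.128 0.013] [ 0.416  0.069 -0.001] [0.53  0.186 0.071] 1292
bul
[... 1887 characters left out ...]
499 -0.011] [ 0.675 -0.272  0.084] 5498
seed_tray 0.59 [234. 408.] [0.551 0.381 0.024] [ 0.431  0.252 -0.012] [0.667 0.527 0.063] 4452
secateurs 0.86 [245. 285.] [ 0.541 -0.004  0.014] [ 0.456 -0.028 -0.01 ] [0.661 0.03  0.031] 634
secateurs 0.73 [231. 243.] [ 0.465 -0.125  0.009] [ 0.378 -0.198 -0.012] [ 0.543 -0.056  0.033] 1458
trowel 0.89 [169. 378.] [0.29  0.349 0.009] [ 0.228  0.151 -0.01 ] [0.336 0.465 0.038] 1104
fork 0.83 [187. 211.] [ 0.294 -0.224  0.02 ] [ 0.255 -0.351 -0.014] [ 0.321 -0.144  0.034] 384
fork 0.35 [262. 334.] [0.644 0.13  0.065] [ 0.608  0.081 -0.007] [0.709 0.176 0.095] 937
fork 0.34 [247. 286.] [ 0.551 -0.002  0.014] [ 0.457 -0.025 -0.01 ] [0.661 0.029 0.031] 559
```

View pics/top0.png

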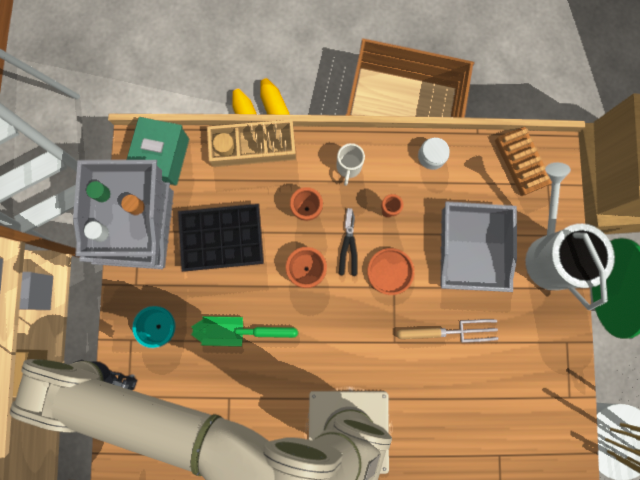

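View pics/scene0.png

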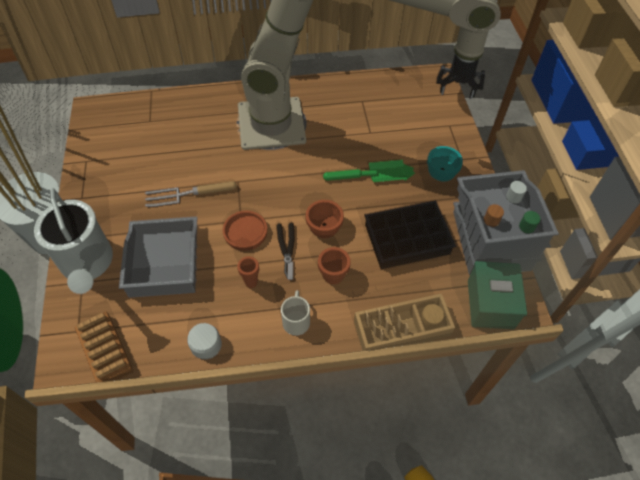

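```bash
cat > fit.py <<'E'
from h import *
from scipy.optimize import least_squares
H=dict(saucer=(.024,.071,.058),bulb_pan=(.062,.060,.050),pot=(.088,.048,.038),long_tom=(.108,.031,.023))
def rim(c,name,x0,y0,zb=0,tol=.006):
    h,ro,ri=H[name]
    P,u,v=pts(c); m=(abs(P[:,2]-zb-h)<tol)&(np.hypot(P[:,0]-x0,P[:,1]-y0)<ro+.025); Q=P[m]
    f=lambda p:(lambda r:np.maximum(r-ro,0)+np.maximum(ri-r,0))(np.hypot(Q[:,0]-p[0],Q[:,1]-p[1]))+0.05*(np.hypot(Q[:,0]-p[0],Q[:,1]-p[1])-(ro+ri)/2)
    s=least_squares(f,[x0,y0],loss='soft_l1',f_scale=.003)
    return np.round(s.x,4),len(Q),np.round(np.median(Q[:,2]),4)
if __name__=="__main__":
    for n in ["top","scene"]:
        c=camera(n)
        for k,x,y in [("saucer",.469,-.128),("bulb_pan",.473,.128),("pot",.66,.13),("long_tom",.655,-.12)]:
            print(n,k,*rim(c,k,x,y))
        P,u,v=pts(c)
        f=P[(abs(P[:,0]-.54)<.09)&(abs(P[:,1]+.395)<.07)]; print("floor z",np.median(f[:,2]))
        w=P[(P[:,2]>.06)&(P[:,2]<.09)&(P[:,0]<.7)&(P[:,0]>.4)&(P[:,1]<-.27)&(P[:,1]>-.53)]
        print("wall x",np.percentile(w[:,0],[1,50,99]),"y",np.percentile(w[:,1],[0.5,5,50,95,99.5]))
        w=P[(P[:,2]>.03)&(P[:,0]<.45)&(P[:,0]>.39)&(P[:,1]<-.31)&(P[:,1]>-.48)]
        print("lip",np.median(w,0),w[:,2].max(),len(w))
E
python3 fit.py
```

```text
top saucer [ 0.4691 -0.1261] 377 0.0235
top bulb_pan [0.4753 0.1276] 393 0.0619
top pot [0.6599 0.1286] 316 0.0876
top long_tom [ 0.6541 -0.1203] 163 0.1079
floor z 0.00416651924730993
wall x [0.47764079 0.61500667 0.66778342] y [-0.49575139 -0.49107759 -0.41727603 -0.27819251 -0.2738316 ]
lip [ 0.41772643 -0.4073533   0.04503486] 0.05460289828460252 263
scene saucer [ 0.4688 -0.1254] 280 0.0223
scene bulb_pan [0.4768 0.1273] 289 0.0604
scene pot [0.6605 0.1286] 267 0.0865
scene long_tom [ 0.6551 -0.1205] 160 0.106
floor z 0.0022288825658751676
wall x [0.48758727 0.63519427 0.67135762] y [-0.49691201 -0.49243014 -0.40650331 -0.27901326 -0.275149  ]
lip [ 0.42075606 -0.39422427  0.04087098] 0.05748611407165005 293
```

The pictures agree with the networks. In the top view the saucer is at (390,270), the pan at (306,267), the pot at (306,203), the long tom at (391,205) and the lone crate at (478,247), turned a few degrees. The turquoise pan at (153,327) and the stack of three are the look-alikes. I'll pinch each rim on its robot side and start with the saucer.

Request:
{"fn": "step_arm", "kwargs": {
  "increments": [
    [0.085,0.026,-0.03,0,-0.11],
    [0.085,0.026,-0.03,0,-0.11],
    [0.085,0.026,-0.03,0,-0.11],
    [0.085,0.026,-0.03,0,-0.11],
    [0.06,0.026,-0.03,0,-0.11],
    [0.06,0.026,-0.03,0,-0.11],
    [0.04,0.026,-0.03,0,-0.11],
    [0.03,0.026,-0.03,0,-0.11],
    [0.03,0.026,-0.03,0,-0.11],
    [0.03,0.026,-0.03,0,-0.11],
    [0.03,-0.004,-0.038,0,-0.082],
    [0.03,-0.004,-0.038,0,-0.082]
  ],
  "force": 60
}}

```text
clock: 2.2
position: [0.4416, 0.2178, 0.1952]
ee_rot: [-0.501, -0.498, 0.502, -0.499]
ft_force: [-0.6, -0.2, 0.1]
grip_width: 0.354
```

Request:
{"fn": "step_arm", "kwargs": {
  "increments": [
    [0.03,-0.004,-0.038,0,0],
    [0.03,-0.004,-0.038,0,0],
    [0.03,-0.004,-0.038,0,0],
    [0.03,-0.004,-0.038,0,0],
    [0.03,-0.004,-0.038,0,0],
    [0.03,-0.004,-0.038,0,0],
    [0.03,-0.004,-0.038,0,0],
    [0.03,-0.004,-0.038,0,0],
    [0.03,-0.004,-0.036,0,0],
    [0.03,0,0,0,0],
    [0.03,0,0,0,0]
  ]
}}

```text
clock: 3.12
position: [0.4045, -0.1218, 0.1959]
ee_rot: [0.502, 0.499, -0.501, 0.499]
ft_force: [0.2, 0.7, -0.8]
grip_width: 0.356
```

```bash
cat > st.py <<'E'
from h import *
from scipy.spatial.transform import Rotation as R
def st():
    o=monitor.get_obs(); M=R.from_quat(o["ee_rot"]).as_matrix()
    print("t",round(o["clock"],2),"pos",np.round(o["position"],4),"y",np.round(M[:,1],3),"x",np.round(M[:,0],3),"F",np.round(o["ft_force"],1),"w",round(o["grip_width"]*85.4,1),"q",np.round(o["joint_pos"],2))
if __name__=="__main__": st()
E
python3 - <<'E'
from fit import *; import st; st.st()
c=camera("wrist"); save(c,"w1.png"); print(np.round(c["cam_to_world"],3).tolist())
print(rim(c,"saucer",.469,-.126))
c=camera("top"); print(rim(c,"saucer",.469,-.126))
# crate pose: straight edges from upper walls
P,u,v=pts(c)
Q=P[(P[:,2]>.066)&(P[:,2]<.084)&(P[:,0]<.7)&(P[:,0]>.4)&(P[:,1]<-.26)&(P[:,1]>-.53)]
f=lambda p:np.min(np.abs(np.stack([(Q[:,0]-p[0])*np.cos(p[2])+(Q[:,1]-p[1])*np.sin(p[2])-.118,
  -(Q[:,0]-p[0])*np.sin(p[2])+(Q[:,1]-p[1])*np.cos(p[2])-.098,-(Q[:,0]-p[0])*np.sin(p[2])+(Q[:,1]-p[1])*np.cos(p[2])+.098])),0)
for y in(-.08,.0,.08):
  s=least_squares(f,[.54,-.386,y],loss='soft_l1',f_scale=.003); print("crate",np.round(s.x,4),s.cost)
E
```

```text
t 3.12 pos [ 0.4045 -0.1218  0.1959] y [ 1.    -0.004  0.001] x [ 0.001  0.001 -1.   ] F [ 0.2  0.7 -0.8] w 30.4 q [-0.59 -0.22  0.69  1.99  0.14  1.33  0.05]
[[1.0, 0.005, 0.001, 0.405], [-0.005, 0.958, 0.286, -0.049], [0.001, -0.286, 0.958, 0.373], [0.0, 0.0, 0.0, 1.0]]
(array([ 0.4685, -0.1244]), 4180, np.float64(0.0227))
(array([ 0.469 , -0.1234]), 247, np.float64(0.0239))
crate [ 0.5411 -0.3833 -0.04  ] 0.004867365187176631
crate [ 0.5411 -0.3833 -0.039 ] 0.00486719392500585
crate [ 0.5411 -0.3833 -0.04  ] 0.0048673651871797485
```

Request:
{"fn": "step_arm", "kwargs": {
  "increments": [
    [0.03,-0.002,-0.003,-0.03,0],
    [0.03,0,0,-0.035,0],
    [0.03,0,0,-0.035,0],
    [0.03,0,0,-0.03,0],
    [0.03,0,0,-0.02,0],
    [0.03,0,0,-0.012,0],
    [0.03,0,0,-0.01,0],
    [0.03,0,0,-0.006,0],
    [0.03,0,0,-0.002,0],
    [0.03,0,0,0,0]
  ]
}}

```text
clock: 4.05
position: [0.4027, -0.1226, 0.0155]
ee_rot: [0.5, 0.5, -0.5, 0.5]
ft_force: [0.6, -0.0, -0.3]
grip_width: 0.353
```

```bash
python3 st.py; python3 -c "
from h import *
c=camera('wrist'); save(c,'w2.png')"
```

```text
t 4.05 pos [ 0.4027 -0.1226  0.0155] y [ 1.     0.001 -0.001] x [-0.001 -0.    -1.   ] F [ 0.6 -0.  -0.3] w 30.2 q [-0.58  0.09  0.81  2.2  -0.08  0.88  0.28]
```

View pics/w2.png

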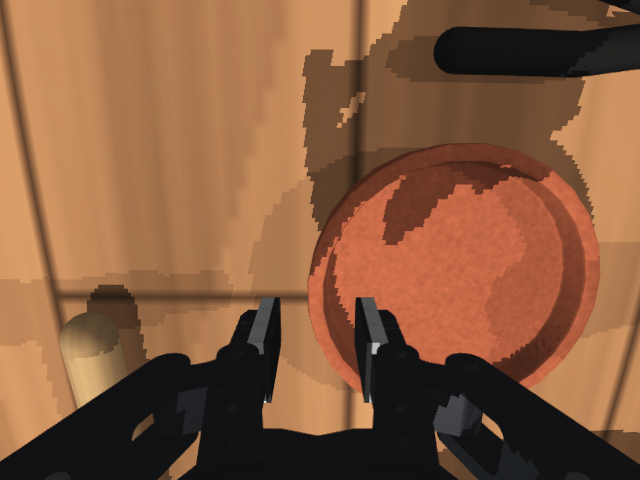

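The wall at about (325,300) sits between the fingers, and one fingertip is inside the saucer. Closing now.

Request:
{"fn": "step_arm", "kwargs": {
  "increments": [
    [0.03,0,0,-0.002,0],
    [0.02,0,0,0,0],
    [0.012,0,0,0,0],
    [0.0,0,0,0,0],
    [0.0,0,0,0,0],
    [0.0,0,0,0,0],
    [0.0,0,0,0,0]
  ],
  "force": 70
}}

```text
clock: 4.68
position: [0.4028, -0.1231, 0.0137]
ee_rot: [0.5, 0.5, -0.5, 0.5]
ft_force: [0.3, 0.3, -0.1]
grip_width: 0.003
```

```bash
python3 st.py
```

```text
t 4.68 pos [ 0.4028 -0.1231  0.0137] y [ 1. -0.  0.] x [ 0.  0. -1.] F [ 0.3  0.3 -0.1] w 0.2 q [-0.58  0.09  0.81  2.2  -0.09  0.88  0.28]
```

```bash
python3 -c "
from fit import *
c=camera('wrist'); save(c,'w3.png'); print(rim(c,'saucer',.469,-.125))
c=camera('scene'); cv2.imwrite('pics/s3.png',cv2.resize(c['color'][150:300,160:330,::-1],None,fx=4,fy=4)); print(rim(c,'saucer',.469,-.125))"
```

```text
(array([ 0.4687, -0.1239]), 11674, np.float64(0.0227))
(array([ 0.4693, -0.1258]), 282, np.float64(0.0224))
```

View pics/w3.png

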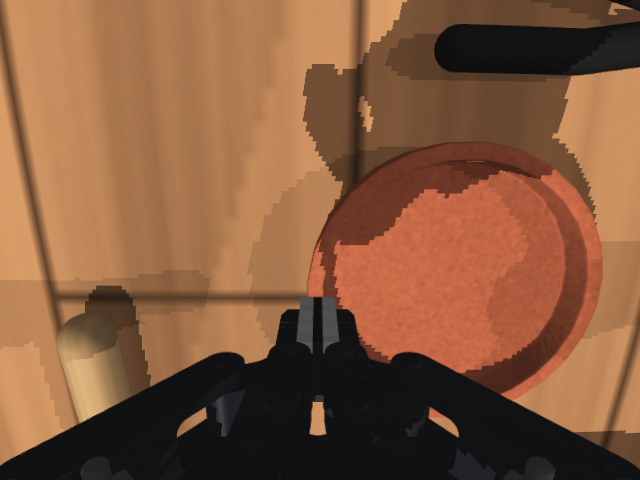

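```bash
python3 -c "
from h import *
c=camera('wrist'); P,u,v=pts(c)
for r in range(285,330,3):
  m=(v==r)&(abs(u-308)<=1); m2=(v==r)&(abs(u-332)<=1)
  print(r,np.round(np.median(P[m],0),4),np.round(np.median(P[m2],0),4))
"
```

```text
285 [ 0.3988 -0.1196  0.022 ] [ 0.4106 -0.1258  0.0071]
288 [ 0.3987 -0.1212  0.0218] [ 0.4106 -0.1274  0.0074]
291 [ 0.3987 -0.1226  0.0221] [ 0.4106 -0.1293  0.0068]
294 [ 0.3988 -0.124   0.0225] [ 0.4107 -0.131   0.0067]
297 [ 0.3996 -0.1115  0.0537] [ 0.4088 -0.1121  0.0525]
300 [ 0.3996 -0.1115  0.0565] [ 0.4087 -0.1121  0.0553]
303 [ 0.3997 -0.1119  0.0582] [ 0.4086 -0.1118  0.0585]
306 [ 0.3997 -0.1117  0.0612] [ 0.4085 -0.1121  0.0604]
309 [ 0.3998 -0.1119  0.0633] [ 0.4084 -0.1115  0.0642]
312 [ 0.3998 -0.1118  0.0659] [ 0.4084 -0.1121  0.0653]
315 [ 0.3999 -0.1118  0.0683] [ 0.4083 -0.112   0.068 ]
318 [ 0.3999 -0.1118  0.0705] [ 0.4082 -0.1122  0.0698]
321 [ 0.4    -0.112   0.0723] [ 0.4081 -0.1116  0.0731]
324 [ 0.4001 -0.1115  0.0753] [ 0.408  -0.1117  0.075 ]
327 [ 0.4001 -0.1117  0.077 ] [ 0.408  -0.112   0.0766]
```

The fingers closed on nothing. The depth image puts the real fingertips at about z = 0.052, while the state reports 0.014. I'll check that with the other cameras.

```bash
python3 -c "
from h import *
for n in ('scene','top'):
  c=camera(n); P,u,v=pts(c)
  m=(np.hypot(P[:,0]-.4035,P[:,1]+.123)<.05)&(P[:,2]>.036)
  Q=P[m]; k=np.argsort(Q[:,2])[:400:25]; print(n,len(Q)); print(np.round(Q[k],3).tolist())
"
```

```text
scene 2836
[[0.407, -0.113, 0.048], [0.416, -0.111, 0.107], [0.42, -0.107, 0.127], [0.448, -0.122, 0.147], [0.451, -0.121, 0.155], [0.442, -0.128, 0.165], [0.422, -0.156, 0.178], [0.415, -0.16, 0.184], [0.434, -0.105, 0.189], [0.424, -0.095, 0.194], [0.438, -0.107, 0.199], [0.433, -0.136, 0.203], [0.432, -0.115, 0.208], [0.42, -0.09, 0.211], [0.439, -0.111, 0.215], [0.429, -0.151, 0.219]]
top 1584
[[0.445, -0.112, 0.115], [0.409, -0.082, 0.244], [0.421, -0.087, 0.262], [0.451, -0.12, 0.403], [0.437, -0.155, 0.414], [0.44, -0.13, 0.418], [0.436, -0.145, 0.421], [0.436, -0.14, 0.424], [0.431, -0.135, 0.426], [0.431, -0.128, 0.428], [0.42, -0.149, 0.429], [0.426, -0.138, 0.43], [0.428, -0.111, 0.431], [0.424, -0.12, 0.432], [0.415, -0.15, 0.433], [0.436, -0.096, 0.434]]
```

View pics/s3.png

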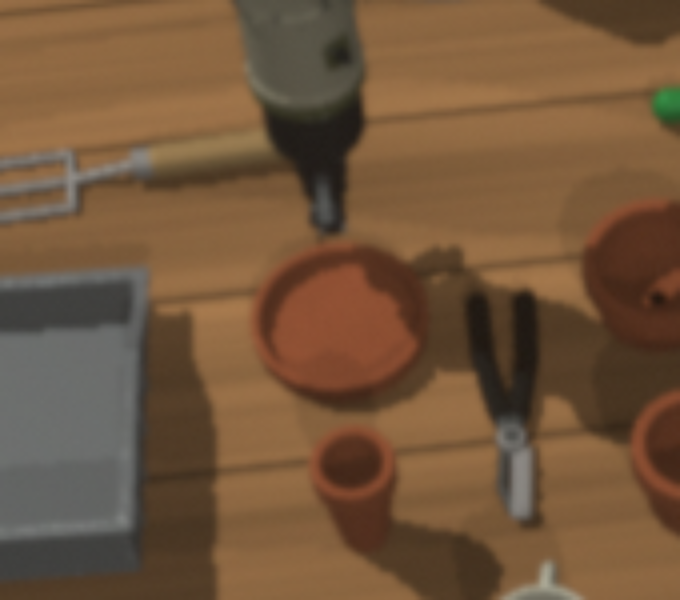

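In the scene crop the shut fingers at (325,225) hover above the saucer's rim at (320,250). So the reported TCP height reads about 38 mm too low. I'll reopen, go down by part of that and measure the tip against the saucer.

Request:
{"fn": "step_arm", "kwargs": {
  "increments": [
    [0.03,0,0,0,0],
    [0.03,0,0,0,0],
    [0.03,0,-0.001,0,0],
    [0.03,0,0,-0.01,0],
    [0.03,0,0,-0.01,0],
    [0.03,0,0,-0.008,0],
    [0.03,0,0,0,0]
  ]
}}

```text
clock: 5.52
position: [0.4017, -0.1242, -0.0155]
ee_rot: [-0.499, -0.5, 0.501, -0.5]
ft_force: [-0.7, -0.1, -0.4]
grip_width: 0.352
```

```bash
cat > tip.py <<'E'
from h import *; import st
def tip(c=None):
    """lowest z of the pads' +y faces, from the wrist picture (grey pads near the tool's centre)"""
    c=c or camera("wrist"); o=monitor.get_obs(); p=o["position"]; P,u,v=pts(c)
    m=(abs(P[:,0]-p[0])<.03)&(abs(P[:,1]-p[1]-.011)<.0025)&(P[:,2]>p[2]+.0)&(v>280)
    Q=P[m]; 
    for n,s in (("-x",Q[Q[:,0]<p[0]]),("+x",Q[Q[:,0]>p[0]])):
        print(n,len(s),"tip z",np.round(np.percentile(s[:,2],[0.3,2,5]),4) if len(s) else None,"x",np.round(np.percentile(s[:,0],[2,98]),4) if len(s) else None)
if __name__=="__main__": st.st(); tip()
E
python3 tip.py; python3 -c "
from h import *
c=camera('wrist'); P,u,v=pts(c)
o=monitor.get_obs()
for col in (262,268,274,362,368,374):
  m=(abs(u-col)<=1)&(v>285)&(v<330); k=np.argsort(v[m])[::9]
  print(col,np.round(P[m][k][:,1:],3).tolist())
"
```

```text
t 5.52 pos [ 0.4017 -0.1242 -0.0155] y [ 1.     0.    -0.002] x [-0.002 -0.    -1.   ] F [-0.7 -0.1 -0.4] w 30.0 q [-0.55  0.17  0.8   2.22 -0.17  0.81  0.35]
-x 5318 tip z [0.022  0.0238 0.0315] x [0.3752 0.4016]
+x 5936 tip z [0.0061 0.0068 0.0076] x [0.4025 0.4296]
262 [[-0.119, -0.001], [-0.12, -0.001], [-0.122, -0.0], [-0.124, -0.001], [-0.125, -0.001], [-0.113, 0.028], [-0.113, 0.03], [-0.113, 0.033], [-0.113, 0.036], [-0.113, 0.038], [-0.113, 0.04], [-0.113, 0.042], [-0.113, 0.044], [-0.113, 0.047], [-0.113, 0.05]]
268 [[-0.119, -0.002], [-0.12, -0.001], [-0.122, -0.001], [-0.123, -0.001], [-0.113, 0.026], [-0.113, 0.028], [-0.113, 0.03], [-0.112, 0.035], [-0.113, 0.036], [-0.113, 0.039], [-0.113, 0.041], [-0.113, 0.043], [-0.113, 0.045], [-0.113, 0.046], [-0.113, 0.049]]
274 [[-0.119, 0.0], [-0.121, -0.001], [-0.122, -0.001], [-0.123, -0.001], [-0.113, 0.026], [-0.113, 0.028], [-0.113, 0.031], [-0.113, 0.033], [-0.113, 0.036], [-0.113, 0.038], [-0.113, 0.04], [-0.114, 0.042], [-0.113, 0.044], [-0.114, 0.045], [-0.115, 0.044]]
362 [[-0.116, 0.006], [-0.117, 0.008], [-0.119, 0.006], [-0.12, 0.007], [-0.113, 0.025], [-0.113, 0.028], [-0.113, 0.032], [-0.113, 0.033], [-0.113, 0.036], [-0.113, 0.038], [-0.113, 0.04], [-0.114, 0.041], [-0.114, 0.042], [-0.116, 0.042], [-0.117, 0.042]]
368 [[-0.116, 0.006], [-0.118, 0.006], [-0.118, 0.007], [-0.12, 0.008], [-0.113, 0.025], [-0.113, 0.028], [-0.113, 0.031], [-0.113, 0.033], [-0.113, 0.036], [-0.113, 0.038], [-0.113, 0.04], [-0.113, 0.043], [-0.113, 0.046], [-0.113, 0.046], [-0.113, 0.05]]
374 [[-0.116, 0.007], [-0.117, 0.008], [-0.119, 0.007], [-0.12, 0.007], [-0.113, 0.026], [-0.113, 0.029], [-0.113, 0.03], [-0.113, 0.033], [-0.113, 0.036], [-0.113, 0.039], [-0.113, 0.041], [-0.113, 0.043], [-0.113, 0.045], [-0.113, 0.047], [-0.113, 0.049]]
```

At 30 mm opening the true tip height is the reported z plus about 0.040. I'll go 12 mm lower and close.

Request:
{"fn": "step_arm", "kwargs": {
  "increments": [
    [0.03,0.001,0,-0.006,0],
    [0.03,0,0,-0.006,0],
    [0.02,0,0,0,0],
    [0.012,0,0,0,0],
    [0.0,0,0,0,0],
    [0.0,0,0,0,0],
    [0.0,0,0,0,0],
    [0.0,0,0,0,0]
  ],
  "force": 70
}}

```text
clock: 6.28
position: [0.4036, -0.1244, -0.0262]
ee_rot: [0.5, 0.5, -0.5, 0.5]
ft_force: [-5.2, -2.1, 5.0]
grip_width: 0.079
```

```bash
python3 st.py; python3 -c "
from fit import *
c=camera('wrist'); print(rim(c,'saucer',.469,-.125))"
```

```text
t 6.28 pos [ 0.4036 -0.1244 -0.0262] y [ 1. -0.  0.] x [ 0.  0. -1.] F [-5.2 -2.1  5. ] w 6.7 q [-0.54  0.21  0.79  2.23 -0.21  0.78  0.38]
(array([ 0.4671, -0.1249]), 15643, np.float64(0.0228))
```

Request:
{"fn": "step_arm", "kwargs": {
  "increments": [
    [0.0,0,0,0.005,0],
    [0.0,0,0,0.01,0],
    [0.0,0,0,0.02,0],
    [0.0,0,0,0.02,0],
    [0.0,0,0,0.02,0],
    [0.0,0,0,0.025,0],
    [0.0,0,0,0.025,0],
    [0.0,0,0,0.015,0],
    [0.0,0,0,0,0]
  ]
}}

```text
clock: 7.08
position: [0.4056, -0.1241, 0.1165]
ee_rot: [0.501, 0.499, -0.498, 0.501]
ft_force: [1.3, -0.4, -1.4]
grip_width: 0.069
```

```bash
cat > plane.py <<'E'
from fit import *
def rimtilt(c,name,x0,y0,zr,tol=.012):
    """fit a plane to the rim points around (x0,y0,zr): centre by circle, slope"""
    h,ro,ri=H[name]; P,u,v=pts(c)
    m=(abs(P[:,2]-zr)<tol)&(np.hypot(P[:,0]-x0,P[:,1]-y0)<ro+.01)&(np.hypot(P[:,0]-x0,P[:,1]-y0)>ri-.006); Q=P[m]
    for _ in range(6):
        A=np.c_[Q[:,:2]-[x0,y0],np.ones(len(Q))]; s=np.linalg.lstsq(A,Q[:,2],rcond=None)[0]; r=Q[:,2]-A@s
        k=(r>-.003)&(r<.004)
        if k.all(): break
        Q=Q[k]
    print(name,"slope",np.round(s[:2],3),"z",round(s[2],4),len(Q),"xyz ctr",rim(c,name,x0,y0,zr-h,.008))
E
python3 -c "
from plane import *; import st; st.st()
p=monitor.get_obs()['position']
c=camera('wrist'); save(c,'w4.png'); rimtilt(c,'saucer',p[0]+.066,p[1],.0235+p[2]+.0262)"
```

```text
t 7.08 pos [ 0.4056 -0.1241  0.1165] y [1.    0.    0.005] x [ 0.005  0.001 -1.   ] F [ 1.3 -0.4 -1.4] w 5.9 q [-0.63 -0.13  0.78  2.1   0.1   1.13  0.11]
saucer slope [-0.067  0.004] z 0.1613 15533 xyz ctr (array([ 0.4687, -0.1238]), 13929, np.float64(0.1632))
```

View pics/w4.png

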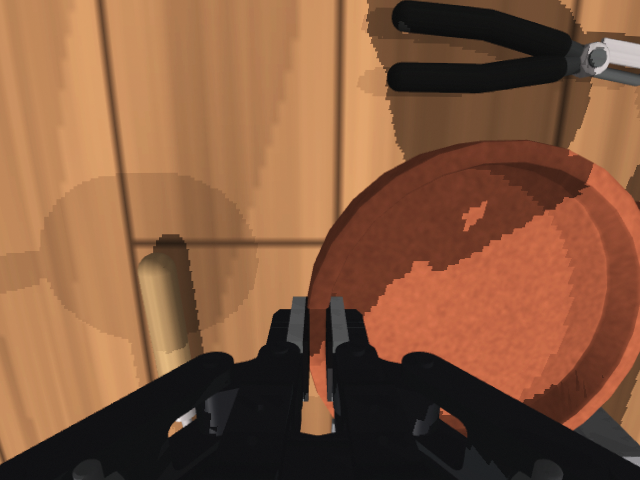

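The saucer is held with a sag of about 4° on its far side and clears everything. Moving over the crate.

Request:
{"fn": "step_arm", "kwargs": {
  "increments": [
    [0.0,0.005,-0.017,0.005,-0.01],
    [0.0,0.009,-0.03,0.005,-0.01],
    [0.0,0.009,-0.03,0,-0.01],
    [0.0,0.009,-0.03,0,-0.01],
    [0.0,0.009,-0.03,0,0],
    [0.0,0.009,-0.03,0,0],
    [0.0,0.009,-0.03,0,0],
    [0.0,0.008,-0.03,0,0],
    [0.0,0.005,-0.02,0,0],
    [0.0,0,-0.01,0,0],
    [0.0,0,0,0,0],
    [0.0,0,0,0,0]
  ]
}}

```text
clock: 8.13
position: [0.4746, -0.3812, 0.1219]
ee_rot: [-0.51, -0.49, 0.511, -0.489]
ft_force: [-0.3, 0.3, -2.3]
grip_width: 0.071
```

```bash
python3 -c "
from plane import *; import st; st.st()
p=monitor.get_obs()['position']
c=camera('wrist'); rimtilt(c,'saucer',p[0]+.063,p[1]-.002,.162+p[2]-.1165)"
```

```text
t 8.13 pos [ 0.4746 -0.3812  0.1219] y [ 0.999 -0.041 -0.003] x [-0.003  0.    -1.   ] F [-0.3  0.3 -2.3] w 6.1 q [-0.1   0.48  0.93  1.64 -0.4   1.23  0.87]
saucer slope [-0.074  0.008] z 0.1663 15517 xyz ctr (array([ 0.5384, -0.3837]), 16694, np.float64(0.1667))
```

Request:
{"fn": "step_arm", "kwargs": {
  "increments": [
    [0.0,0.003,0,-0.012,0],
    [0.0,0,0,-0.022,0],
    [0.0,0,0,-0.025,0],
    [0.0,0,0,-0.025,0],
    [0.0,0,0,-0.02,0],
    [0.0,0,0,-0.012,0],
    [0.0,0,0,-0.007,0],
    [0.0,0,0,-0.005,0],
    [0.0,0,0,-0.003,0],
    [0.0,0,0,-0.003,0],
    [0.0,0,0,-0.003,0],
    [0.0,0,0,0,0]
  ]
}}

```text
clock: 9.18
position: [0.4789, -0.3812, -0.0133]
ee_rot: [0.51, 0.49, -0.51, 0.49]
ft_force: [0.5, -0.0, -4.1]
grip_width: 0.075
```

```bash
python3 -c "
from plane import *; import st; st.st()
p=monitor.get_obs()['position']
c=camera('wrist'); rimtilt(c,'saucer',p[0]+.063,p[1]-.002,.162+p[2]-.1165)"
```

```text
t 9.18 pos [ 0.4789 -0.3812 -0.0133] y [ 0.999 -0.04   0.   ] x [ 0. -0. -1.] F [ 0.5 -0.  -4.1] w 6.4 q [-0.02  0.64  0.81  1.74 -0.54  1.    0.96]
saucer slope [-0.072  0.008] z 0.0313 15548 xyz ctr (array([ 0.5444, -0.376 ]), 17609, np.float64(0.0315))
```

Contact is close. Lowering the last ~9 mm slowly while watching the force.

Request:
{"fn": "step_arm", "kwargs": {
  "increments": [
    [0.0,0,0,-0.002,0],
    [0.0,0,0,-0.002,0],
    [0.0,0,0,-0.002,0],
    [0.0,0,0,-0.001,0],
    [0.0,0,0,0,0]
  ]
}}

```text
clock: 9.65
position: [0.4785, -0.3815, -0.0202]
ee_rot: [-0.51, -0.49, 0.51, -0.49]
ft_force: [-3.6, -0.4, 3.4]
grip_width: 0.073
```

```bash
python3 -c "
from plane import *; import st; st.st()
p=monitor.get_obs()['position']
c=camera('wrist'); rimtilt(c,'saucer',p[0]+.063,p[1]-.002,.029)"
```

```text
t 9.65 pos [ 0.4785 -0.3815 -0.0202] y [ 0.999 -0.041  0.   ] x [ 0. -0. -1.] F [-3.6 -0.4  3.4] w 6.2 q [-0.01  0.65  0.81  1.74 -0.55  0.99  0.96]
saucer slope [-0.025  0.009] z 0.0272 14214 xyz ctr (array([ 0.5437, -0.3768]), 17613, np.float64(0.0278))
```

Request:
{"fn": "step_arm", "kwargs": {
  "increments": [
    [0.0,0,0,-0.001,0],
    [0.0,0,0,-0.001,0],
    [0.006,0,0,0,0],
    [0.01,0,0,0,0],
    [0.02,0,0,0,0],
    [0.03,0,0,0,0],
    [0.03,0,0,0,0],
    [0.03,0,0,0.01,0],
    [0.03,0,0,0.03,0],
    [0.03,0,0,0.035,0],
    [0.03,0,0,0.035,0],
    [0.03,0,0,0.035,0]
  ]
}}

```text
clock: 10.7
position: [0.4783, -0.3812, 0.1249]
ee_rot: [-0.51, -0.49, 0.51, -0.49]
ft_force: [0.6, -0.4, -0.4]
grip_width: 0.354
```

```bash
python3 -c "
from plane import *; import st; st.st()
c=camera('wrist'); rimtilt(c,'saucer',.542,-.379,.028)
c=camera('top');save(c,'t5.png'); rimtilt(c,'saucer',.542,-.379,.028); print('pan',rim(c,'bulb_pan',.476,.1275))"
```

```text
t 10.7 pos [ 0.4783 -0.3812  0.1249] y [ 0.999 -0.041  0.   ] x [ 0. -0. -1.] F [ 0.6 -0.4 -0.4] w 30.3 q [-0.1   0.48  0.93  1.63 -0.4   1.24  0.87]
saucer slope [-0.002  0.003] z 0.0266 5892 xyz ctr (array([ 0.5446, -0.3794]), 6771, np.float64(0.0266))
saucer slope [-0.003  0.015] z 0.0271 199 xyz ctr (array([ 0.5441, -0.3811]), 373, np.float64(0.0273))
pan (array([0.4754, 0.1271]), 389, np.float64(0.0615))
```

The saucer lies flat at (0.544, -0.380). Next, the pan.

Request:
{"fn": "step_arm", "kwargs": {
  "increments": [
    [0.03,-0.004,0.025,0,0.01],
    [0.03,-0.005,0.041,0,0.01],
    [0.03,-0.005,0.041,0,0.01],
    [0.03,-0.005,0.041,0,0.01],
    [0.03,-0.005,0.041,0,0],
    [0.03,-0.005,0.041,0,0],
    [0.03,-0.005,0.041,0,0],
    [0.03,-0.005,0.041,0,0],
    [0.03,-0.005,0.041,0,0],
    [0.03,-0.005,0.041,0,0],
    [0.03,-0.005,0.041,0,0],
    [0.03,-0.004,0.041,0,0]
  ]
}}

```text
clock: 11.8
position: [0.42, 0.0967, 0.1232]
ee_rot: [0.501, 0.5, -0.499, 0.5]
ft_force: [1.2, 0.6, 1.0]
grip_width: 0.35
```

Request:
{"fn": "step_arm", "kwargs": {
  "increments": [
    [0.03,0.0,0.04,0,0],
    [0.03,0,0.032,0,0],
    [0.03,0,0.0,-0.02,0],
    [0.03,0,0,-0.035,0],
    [0.03,0,0,-0.01,0],
    [0.03,0,0,0,0]
  ]
}}

```text
clock: 12.3
position: [0.419, 0.1654, 0.0557]
ee_rot: [-0.498, -0.5, 0.502, -0.5]
ft_force: [-0.5, -0.1, -0.2]
grip_width: 0.352
```

```bash
python3 -c "
from plane import *; import st; st.st()
c=camera('wrist'); rimtilt(c,'bulb_pan',.4758,.127,.062)"
```

```text
t 12.3 pos [0.419  0.1654 0.0557] y [ 1.    -0.001 -0.004] x [-0.004 -0.003 -1.   ] F [-0.5 -0.1 -0.2] w 30.0 q [-1.05  0.08  0.6   2.09 -0.06  0.99 -0.42]
bulb_pan slope [0. 0.] z 0.0607 9334 xyz ctr (array([0.4751, 0.1288]), 10258, np.float64(0.0608))
```

I overshot in y by an arithmetic slip. It was above the pan, so nothing was touched. Correcting, then descending to grip.

Request:
{"fn": "step_arm", "kwargs": {
  "increments": [
    [0.03,0.001,-0.02,0,0],
    [0.03,0,-0.0175,0,0],
    [0.03,0,0,0,0],
    [0.03,0,0,-0.015,0],
    [0.03,0,0,-0.018,0],
    [0.03,0,0,-0.01,0],
    [0.03,0,0,-0.008,0],
    [0.02,0,0,0,0],
    [0.01,0,0,0,0],
    [0.0,0,0,0,0],
    [0.0,0,0,0,0],
    [0.0,0,0,0,0]
  ],
  "force": 70
}}

```text
clock: 13.35
position: [0.422, 0.1295, 0.0071]
ee_rot: [0.5, 0.5, -0.5, 0.5]
ft_force: [0.5, -0.7, -1.1]
grip_width: 0.105
```

```bash
python3 st.py
```

```text
t 13.35 pos [0.422  0.1295 0.0071] y [ 1.    -0.     0.001] x [ 0.001  0.001 -1.   ] F [ 0.5 -0.7 -1.1] w 8.9 q [-0.99  0.15  0.63  2.16 -0.12  0.86 -0.29]
```

Request:
{"fn": "step_arm", "kwargs": {
  "increments": [
    [0.0,0,0,0.004,0],
    [0.0,0,0,0.01,0],
    [0.0,0,0,0.02,0],
    [0.0,0,0,0.025,0],
    [0.0,0,0,0.025,0],
    [0.0,0,0,0.025,0],
    [0.0,0,0,0.02,0],
    [0.0,0,0,0.01,0],
    [0.0,0,0,0,0]
  ]
}}

```text
clock: 14.1
position: [0.423, 0.1299, 0.148]
ee_rot: [0.502, 0.5, -0.499, 0.5]
ft_force: [0.8, 0.8, -2.7]
grip_width: 0.102
```

```bash
python3 -c "
from plane import *; import st; st.st()
p=monitor.get_obs()['position']
c=camera('wrist'); rimtilt(c,'bulb_pan',p[0]+.054,p[1],.061+p[2]-.0071)"
```

```text
t 14.1 pos [0.423  0.1299 0.148 ] y [ 1.    -0.     0.003] x [ 0.003  0.003 -1.   ] F [ 0.8  0.8 -2.7] w 8.7 q [-1.04 -0.09  0.62  2.01  0.05  1.2  -0.44]
bulb_pan slope [-0.006  0.006] z 0.2014 19119 xyz ctr (array([0.4768, 0.1315]), 22640, np.float64(0.2015))
```

Request:
{"fn": "step_arm", "kwargs": {
  "increments": [
    [0.0,0.003,-0.02,0,0],
    [0.0,0.005,-0.038,0,0],
    [0.0,0.005,-0.038,0,0],
    [0.0,0.005,-0.038,0,0],
    [0.0,0.005,-0.038,0,0],
    [0.0,0.005,-0.038,0,0],
    [0.0,0.005,-0.038,0,0],
    [0.0,0.005,-0.038,0,0],
    [0.0,0.005,-0.038,0,0],
    [0.0,0.005,-0.038,0,0],
    [0.0,0.005,-0.038,0,0],
    [0.0,0.005,-0.038,0,0]
  ]
}}

```text
clock: 15.15
position: [0.4791, -0.3099, 0.1435]
ee_rot: [0.499, 0.501, -0.5, 0.5]
ft_force: [1.1, 0.8, -0.5]
grip_width: 0.101
```

Request:
{"fn": "step_arm", "kwargs": {
  "increments": [
    [0.0,0.005,-0.038,0,0],
    [0.0,0.004,-0.025,0,0],
    [0.0,0,-0.01,0,0],
    [0.0,0,0,-0.01,0],
    [0.0,0,0,-0.025,0],
    [0.0,0,0,-0.025,0],
    [0.0,0,0,-0.015,0],
    [0.0,0,0,0,0],
    [0.0,0,0,0,0]
  ]
}}

```text
clock: 15.9
position: [0.488, -0.3802, 0.0692]
ee_rot: [0.5, 0.501, -0.5, 0.499]
ft_force: [-0.1, 0.2, -2.2]
grip_width: 0.1
```

```bash
python3 -c "
from plane import *; import st; st.st()
p=monitor.get_obs()['position']
c=camera('wrist'); rimtilt(c,'bulb_pan',p[0]+.054,p[1],.061+p[2]-.0071)
c=camera('top'); rimtilt(c,'bulb_pan',p[0]+.054,p[1],.061+p[2]-.0071)"
```

```text
t 15.9 pos [ 0.488  -0.3802  0.0692] y [ 1.     0.001 -0.003] x [-0.003  0.001 -1.   ] F [-0.1  0.2 -2.2] w 8.6 q [-0.1   0.58  0.94  1.66 -0.5   1.16  0.96]
bulb_pan slope [-0.014  0.005] z 0.122 19067 xyz ctr (array([ 0.5422, -0.3784]), 22205, np.float64(0.1221))
bulb_pan slope [0.007 0.004] z 0.1239 170 xyz ctr (array([ 0.5453, -0.3778]), 322, np.float64(0.1238))
```

Request:
{"fn": "step_arm", "kwargs": {
  "increments": [
    [0.0,0.001,-0.001,-0.01,0],
    [0.0,0,0,-0.015,0],
    [0.0,0,0,-0.01,0],
    [0.0,0,0,-0.005,0],
    [0.0,0,0,-0.003,0],
    [0.0,0,0,-0.002,0],
    [0.0,0,0,-0.002,0],
    [0.0,0,0,-0.002,0],
    [0.0,0,0,0,0]
  ]
}}

```text
clock: 16.75
position: [0.4898, -0.3827, 0.0215]
ee_rot: [0.5, 0.5, -0.5, 0.5]
ft_force: [0.1, 0.1, -2.6]
grip_width: 0.105
```

```bash
python3 -c "
from plane import *; import st; st.st()
p=monitor.get_obs()['position']
c=camera('wrist'); rimtilt(c,'bulb_pan',p[0]+.054,p[1],.061+p[2]-.0071)"
```

```text
t 16.75 pos [ 0.4898 -0.3827  0.0215] y [ 1. -0.  0.] x [ 0.  0. -1.] F [ 0.1  0.1 -2.6] w 9.0 q [-0.07  0.64  0.89  1.69 -0.55  1.08  1.  ]
bulb_pan slope [-0.012  0.003] z 0.0746 19064 xyz ctr (array([ 0.5438, -0.3808]), 22300, np.float64(0.0746))
```

Request:
{"fn": "step_arm", "kwargs": {
  "increments": [
    [0.0,0,0,-0.001,0],
    [0.0,0,0,-0.001,0],
    [0.0,0,0,-0.001,0],
    [0.0,0,0,0,0]
  ]
}}

```text
clock: 17.13
position: [0.4898, -0.3828, 0.0192]
ee_rot: [0.5, 0.5, -0.5, 0.5]
ft_force: [-2.5, 1.9, 4.5]
grip_width: 0.102
```

```bash
python3 -c "
from plane import *; import st; st.st()
p=monitor.get_obs()['position']
c=camera('wrist'); rimtilt(c,'bulb_pan',p[0]+.054,p[1],.073)"
```

```text
t 17.13 pos [ 0.4898 -0.3828  0.0192] y [ 1.    -0.     0.001] x [ 0.001  0.    -1.   ] F [-2.5  1.9  4.5] w 8.7 q [-0.07  0.64  0.89  1.69 -0.55  1.08  1.  ]
bulb_pan slope [-0.003  0.002] z 0.0727 19203 xyz ctr (array([ 0.5438, -0.3809]), 22863, np.float64(0.0727))
```

Request:
{"fn": "step_arm", "kwargs": {
  "increments": [
    [0.006,0,0,0,0],
    [0.012,0,0,0,0],
    [0.02,0,0,0,0],
    [0.03,0,0,0,0],
    [0.03,0,0,0,0],
    [0.03,0,0,0.01,0],
    [0.03,0,0,0.03,0],
    [0.03,0,0,0.035,0],
    [0.03,0,0,0.03,0],
    [0.03,0,0,0,0]
  ]
}}

```text
clock: 18.02
position: [0.4916, -0.3853, 0.1304]
ee_rot: [0.501, 0.497, -0.5, 0.503]
ft_force: [1.0, -0.9, -0.1]
grip_width: 0.352
```

```bash
python3 -c "
from plane import *; import st; st.st()
c=camera('wrist'); rimtilt(c,'bulb_pan',.544,-.381,.073)
c=camera('top'); rimtilt(c,'bulb_pan',.544,-.381,.073); print(rim(c,'pot',.66,.1286),rim(c,'long_tom',.6545,-.1205))"
```

```text
t 18.02 pos [ 0.4916 -0.3853  0.1304] y [ 1.    -0.001  0.007] x [ 0.007 -0.005 -1.   ] F [ 1.  -0.9 -0.1] w 30.0 q [-0.13  0.52  0.98  1.6  -0.46  1.26  0.93]
bulb_pan slope [-0.001  0.002] z 0.0727 7757 xyz ctr (array([ 0.5448, -0.3806]), 8523, np.float64(0.0727))
bulb_pan slope [0.015 0.011] z 0.0738 203 xyz ctr (array([ 0.5453, -0.3801]), 354, np.float64(0.0733))
(array([0.6598, 0.1283]), 314, np.float64(0.0879)) (array([ 0.6543, -0.1203]), 161, np.float64(0.1073))
```

Request:
{"fn": "step_arm", "kwargs": {
  "increments": [
    [0.03,0.006,0.025,0,0],
    [0.03,0.01,0.038,0,0],
    [0.03,0.01,0.038,0,0],
    [0.03,0.01,0.038,0,0],
    [0.03,0.01,0.038,0,0],
    [0.03,0.01,0.038,0,0],
    [0.03,0.01,0.038,0,0],
    [0.03,0.01,0.038,0,0],
    [0.03,0.01,0.038,0,0],
    [0.03,0.01,0.038,0,0],
    [0.03,0.01,0.038,0,0],
    [0.03,0.01,0.038,0,0]
  ]
}}

```text
clock: 19.12
position: [0.6052, 0.0625, 0.1227]
ee_rot: [0.5, 0.5, -0.5, 0.5]
ft_force: [0.9, -0.2, -0.1]
grip_width: 0.353
```

```bash
python3 st.py
```

```text
t 19.12 pos [0.6052 0.0625 0.1227] y [ 1.     0.    -0.001] x [-0.001 -0.    -1.   ] F [ 0.9 -0.2 -0.1] w 30.2 q [-0.9   0.49  0.95  1.64 -0.42  1.23  0.14]
```

The pan is seated and level at (0.545, -0.381). Next, the pot.

Request:
{"fn": "step_arm", "kwargs": {
  "increments": [
    [0.03,0.008,0.035,0,0],
    [0.03,0.003,0.033,0,0],
    [0.03,0,0,-0.015,0],
    [0.03,0,0,-0.02,0],
    [0.03,0,0,0,0],
    [0.03,0,0,0,0]
  ]
}}

```text
clock: 19.62
position: [0.6156, 0.1278, 0.0874]
ee_rot: [-0.499, -0.5, 0.501, -0.499]
ft_force: [0.0, -0.6, 0.6]
grip_width: 0.352
```

```bash
python3 -c "
from plane import *; import st; st.st()
c=camera('wrist'); rimtilt(c,'pot',.66,.1285,.087)"
```

```text
t 19.62 pos [0.6156 0.1278 0.0874] y [ 1.    -0.001 -0.003] x [-0.003 -0.001 -1.   ] F [ 0.  -0.6  0.6] w 30.1 q [-0.94  0.57  0.9   1.62 -0.47  1.2   0.07]
pot slope [-0.001  0.002] z 0.0867 9379 xyz ctr (array([0.6597, 0.1299]), 10354, np.float64(0.0867))
```

Request:
{"fn": "step_arm", "kwargs": {
  "increments": [
    [0.03,0.001,0.0015,-0.015,0],
    [0.03,0,0,-0.02,0],
    [0.03,0,0,-0.012,0],
    [0.03,0,0,-0.008,0],
    [0.03,0,0,-0.004,0],
    [0.02,0,0,0,0],
    [0.01,0,0,0,0],
    [0.0,0,0,0,0],
    [0.0,0,0,0,0],
    [0.0,0,0,0,0],
    [0.0,0,0,0,0]
  ],
  "force": 70
}}

```text
clock: 20.58
position: [0.6178, 0.1298, 0.03]
ee_rot: [0.5, 0.5, -0.5, 0.5]
ft_force: [-1.4, 0.1, 1.1]
grip_width: 0.104
```

```bash
python3 st.py
```

```text
t 20.58 pos [0.6178 0.1298 0.03  ] y [ 1. -0.  0.] x [ 0.  0. -1.] F [-1.4  0.1  1.1] w 8.9 q [-0.91  0.63  0.86  1.66 -0.52  1.1   0.1 ]
```

Request:
{"fn": "step_arm", "kwargs": {
  "increments": [
    [0.0,0,0,0.004,0],
    [0.0,0,0,0.01,0],
    [0.0,0,0,0.02,0],
    [0.0,0,0,0.025,0],
    [0.0,0,0,0.025,0],
    [0.0,0,0,0.025,0],
    [0.0,0,0,0.02,0],
    [0.0,0,0,0.012,0],
    [0.0,0,0,0,0]
  ]
}}

```text
clock: 21.33
position: [0.6191, 0.1299, 0.1737]
ee_rot: [0.501, 0.499, -0.499, 0.501]
ft_force: [-0.2, 0.3, -3.3]
grip_width: 0.108
```

```bash
python3 -c "
from plane import *; import st; st.st()
p=monitor.get_obs()['position']
c=camera('wrist'); rimtilt(c,'pot',p[0]+.0425,p[1],.087+p[2]-.03)"
```

```text
t 21.33 pos [0.6191 0.1299 0.1737] y [ 1.    -0.     0.004] x [ 0.004  0.002 -1.   ] F [-0.2  0.3 -3.3] w 9.2 q [-0.97  0.49  0.95  1.52 -0.41  1.34  0.02]
pot slope [-0.001  0.003] z 0.2305 15196 xyz ctr (array([0.6606, 0.1303]), 18234, np.float64(0.2305))
```

Request:
{"fn": "step_arm", "kwargs": {
  "increments": [
    [0.0,-0.004,-0.02,0,0],
    [0.0,-0.0085,-0.037,0,0],
    [0.0,-0.0085,-0.037,0,0],
    [0.0,-0.0085,-0.037,0,0],
    [0.0,-0.0085,-0.037,0,0],
    [0.0,-0.0085,-0.037,0,0],
    [0.0,-0.0085,-0.037,0,0],
    [0.0,-0.0085,-0.037,0,0],
    [0.0,-0.0085,-0.037,0,0],
    [0.0,-0.0085,-0.037,0,0],
    [0.0,-0.0085,-0.037,0,0],
    [0.0,-0.0085,-0.037,0,0]
  ]
}}

```text
clock: 22.38
position: [0.519, -0.2982, 0.169]
ee_rot: [0.5, 0.501, -0.5, 0.499]
ft_force: [0.5, 0.0, -2.5]
grip_width: 0.107
```

Request:
{"fn": "step_arm", "kwargs": {
  "increments": [
    [0.0,-0.009,-0.037,0,0],
    [0.0,-0.006,-0.03,0,0],
    [0.0,-0.0025,-0.017,0,0],
    [0.0,0,0,0,0],
    [0.0,0,0,-0.01,0],
    [0.0,0,0,-0.02,0],
    [0.0,0,0,-0.02,0],
    [0.0,0,0,0,0],
    [0.0,0,0,0,0]
  ]
}}

```text
clock: 23.13
position: [0.5025, -0.3792, 0.1189]
ee_rot: [0.499, 0.502, -0.5, 0.499]
ft_force: [-0.2, -0.6, -2.4]
grip_width: 0.104
```

```bash
python3 -c "
from plane import *; import st; st.st()
p=monitor.get_obs()['position']
c=camera('wrist'); rimtilt(c,'pot',p[0]+.0425,p[1],.087+p[2]-.03)
c=camera('top'); rimtilt(c,'pot',p[0]+.0425,p[1],.087+p[2]-.03)"
```

```text
t 23.13 pos [ 0.5025 -0.3792  0.1189] y [ 1.     0.002 -0.003] x [-0.003  0.002 -1.   ] F [-0.2 -0.6 -2.4] w 8.9 q [-0.13  0.56  0.97  1.58 -0.48  1.26  0.93]
pot slope [-0.01   0.004] z 0.1753 15228 xyz ctr (array([ 0.5444, -0.3785]), 18131, np.float64(0.1754))
pot slope [0.005 0.006] z 0.1773 125 xyz ctr (array([ 0.5474, -0.3785]), 222, np.float64(0.1774))
```

Request:
{"fn": "step_arm", "kwargs": {
  "increments": [
    [0.0,0,-0.001,-0.012,0],
    [0.0,0,0,-0.02,0],
    [0.0,0,0,-0.015,0],
    [0.0,0,0,-0.008,0],
    [0.0,0,0,-0.004,0],
    [0.0,0,0,-0.003,0],
    [0.0,0,0,-0.002,0],
    [0.0,0,0,-0.002,0],
    [0.0,0,0,-0.001,0],
    [0.0,0,0,0,0]
  ]
}}

```text
clock: 24.07
position: [0.5029, -0.3822, 0.0538]
ee_rot: [0.5, 0.5, -0.5, 0.5]
ft_force: [0.1, 1.0, -3.1]
grip_width: 0.112
```

```bash
python3 -c "
from plane import *; import st; st.st()
p=monitor.get_obs()['position']
c=camera('wrist'); rimtilt(c,'pot',p[0]+.0425,p[1],.087+p[2]-.03)"
```

```text
t 24.07 pos [ 0.5029 -0.3822  0.0538] y [ 1. -0.  0.] x [ 0. -0. -1.] F [ 0.1  1.  -3.1] w 9.5 q [-0.09  0.63  0.92  1.64 -0.54  1.15  0.97]
pot slope [-0.006  0.002] z 0.1104 15241 xyz ctr (array([ 0.5445, -0.3814]), 18165, np.float64(0.1104))
```

Request:
{"fn": "step_arm", "kwargs": {
  "increments": [
    [0.0,0,0,-0.001,0],
    [0.0,0,0,-0.001,0],
    [0.0,0,0,-0.001,0],
    [0.0,0,0,-0.001,0],
    [0.0,0,0,0,0]
  ]
}}

```text
clock: 24.53
position: [0.5027, -0.3823, 0.0501]
ee_rot: [0.5, 0.5, -0.5, 0.5]
ft_force: [-1.7, 2.7, 3.2]
grip_width: 0.104
```

```bash
python3 -c "
from plane import *; import st; st.st()
p=monitor.get_obs()['position']
c=camera('wrist'); rimtilt(c,'pot',p[0]+.0425,p[1],.107)"
```

```text
t 24.53 pos [ 0.5027 -0.3823  0.0501] y [ 1. -0.  0.] x [ 0.  0. -1.] F [-1.7  2.7  3.2] w 8.9 q [-0.09  0.63  0.92  1.64 -0.54  1.14  0.97]
pot slope [-0.003  0.003] z 0.1068 15261 xyz ctr (array([ 0.5443, -0.3814]), 18340, np.float64(0.1068))
```

Request:
{"fn": "step_arm", "kwargs": {
  "increments": [
    [0.006,0,0,0,0],
    [0.012,0,0,0,0],
    [0.02,0,0,0,0],
    [0.03,0,0,0,0],
    [0.03,0,0,0,0],
    [0.03,0,0,0.01,0],
    [0.03,0,0,0.03,0],
    [0.03,0,0,0.035,0],
    [0.03,0,0,0.03,0],
    [0.03,0,0,0,0]
  ]
}}

```text
clock: 25.42
position: [0.5045, -0.3848, 0.1616]
ee_rot: [0.501, 0.497, -0.5, 0.503]
ft_force: [0.3, -0.3, 0.4]
grip_width: 0.351
```

```bash
python3 -c "
from plane import *; import st; st.st()
c=camera('wrist'); rimtilt(c,'pot',.5445,-.381,.107); save(c,'w6.png')
c=camera('top'); rimtilt(c,'pot',.5445,-.381,.107); print(rim(c,'long_tom',.6545,-.1205))"
```

```text
t 25.42 pos [ 0.5045 -0.3848  0.1616] y [ 1.    -0.001  0.007] x [ 0.007 -0.005 -1.   ] F [ 0.3 -0.3  0.4] w 30.0 q [-0.14  0.53  1.    1.53 -0.45  1.32  0.91]
pot slope [-0.001  0.001] z 0.1067 6344 xyz ctr (array([ 0.5453, -0.3809]), 6913, np.float64(0.1067))
pot slope [0.017 0.019] z 0.1072 192 xyz ctr (array([ 0.546 , -0.3804]), 306, np.float64(0.1071))
(array([ 0.6544, -0.1205]), 161, np.float64(0.1072))
```

View pics/w6.png

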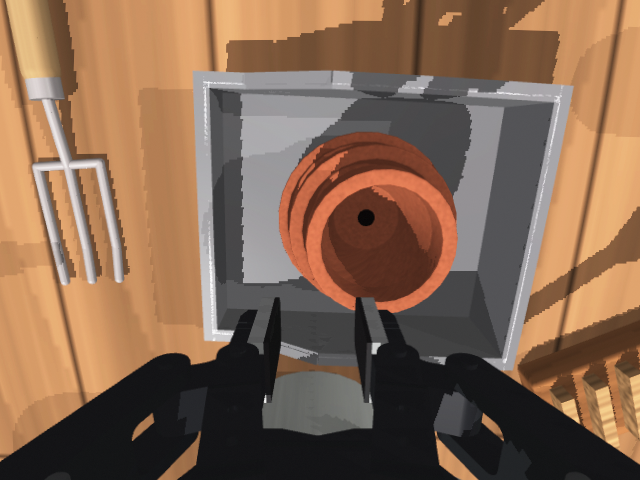

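Request:
{"fn": "step_arm", "kwargs": {
  "increments": [
    [0.05,0.01,0.018,0,0],
    [0.06,0.017,0.029,0,0],
    [0.085,0.017,0.029,0,0],
    [0.085,0.017,0.029,0,0],
    [0.085,0.017,0.029,0,0],
    [0.085,0.017,0.029,0,0],
    [0.085,0.017,0.029,0,0],
    [0.085,0.017,0.029,0,0],
    [0.085,0.015,0.025,0,0],
    [0.085,0.007,0.016,0,0],
    [0.085,0,0,0,0],
    [0.085,0,0,0,0]
  ]
}}

```text
clock: 26.52
position: [0.6535, -0.1188, 0.1533]
ee_rot: [0.499, 0.501, -0.5, 0.5]
ft_force: [0.1, -1.0, -0.2]
grip_width: 0.995
```

```bash
python3 -c "
from plane import *; import st; st.st()
c=camera('wrist'); rimtilt(c,'long_tom',.6545,-.1205,.107); P,u,v=pts(c)
p=monitor.get_obs()['position']
for s in (-1,1):
  m=(P[:,2]>.13)&(abs(P[:,0]-p[0]-s*.05)<.02)&(abs(P[:,1]-p[1]-.011)<.004); print(m.sum(),np.percentile(P[m][:,2],[.5,2,5]),np.percentile(P[m][:,0],[2,50,98]))"
```

```text
t 26.52 pos [ 0.6535 -0.1188  0.1533] y [ 1.     0.002 -0.002] x [-0.002 -0.    -1.   ] F [ 0.1 -1.  -0.2] w 85.0 q [-0.53  0.6   0.95  1.44 -0.49  1.35  0.45]
long_tom slope [-0.     0.001] z 0.1067 3524 xyz ctr (array([ 0.6546, -0.1193]), 3894, np.float64(0.1067))
10500 [0.20542896 0.20944464 0.21503474] [0.58465149 0.59852678 0.61512455]
10447 [0.20544002 0.20909434 0.21445564] [0.69310623 0.70936646 0.72184541]
```

The wrist picture shows the three pots concentric in the crate, around (375,240). Now gripping the long tom across its collar.

Request:
{"fn": "step_arm", "kwargs": {
  "increments": [
    [0.085,0.001,-0.001,-0.025,0],
    [0.085,0,0,-0.035,0],
    [0.085,0,0,-0.025,0],
    [0.085,0,0,-0.015,0],
    [0.085,0,0,-0.008,0],
    [0.085,0,0,0,0],
    [0.075,0,0,0,0],
    [0.07,0,0,0,0],
    [0.065,0,0,0,0],
    [0.05,0,0,0,0],
    [0.05,0,0,0,0],
    [0.05,0,0,0,0]
  ],
  "force": 30
}}

```text
clock: 27.57
position: [0.6556, -0.1216, 0.0485]
ee_rot: [0.501, 0.499, -0.499, 0.501]
ft_force: [-1.9, 0.0, 7.1]
grip_width: 0.725
```

```bash
python3 -c "
from plane import *; import st; st.st()
c=camera('wrist'); rimtilt(c,'long_tom',.6545,-.1205,.107); save(c,'w7.png')"
```

```text
t 27.57 pos [ 0.6556 -0.1216  0.0485] y [ 1.    -0.     0.002] x [ 0.002 -0.    -1.   ] F [-1.9  0.   7.1] w 61.9 q [-0.49  0.69  0.88  1.54 -0.56  1.18  0.5 ]
long_tom slope [-0.011  0.003] z 0.1068 11248 xyz ctr (array([ 0.6557, -0.1178]), 14676, np.float64(0.1068))
```

View pics/w7.png

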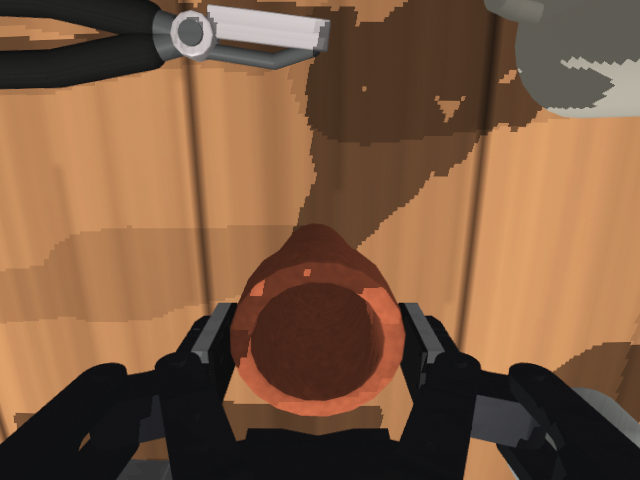

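Request:
{"fn": "step_arm", "kwargs": {
  "increments": [
    [0.05,0,0,0.004,0],
    [0.05,0,0,0.01,0],
    [0.05,0,0,0.02,0],
    [0.05,0,0,0.025,0],
    [0.05,0,0,0.025,0],
    [0.05,0,0,0.025,0],
    [0.05,0,0,0.02,0],
    [0.05,0,0,0.016,0],
    [0.05,0,0,0.005,0],
    [0.05,0,0,0,0]
  ],
  "force": 45
}}

```text
clock: 28.45
position: [0.6553, -0.1215, 0.1984]
ee_rot: [0.501, 0.499, -0.499, 0.501]
ft_force: [-0.8, -0.1, -2.9]
grip_width: 0.713
```

Request:
{"fn": "step_arm", "kwargs": {
  "increments": [
    [0.05,-0.005,-0.012,0,0],
    [0.05,-0.01,-0.024,0,0],
    [0.05,-0.012,-0.028,0,0],
    [0.05,-0.012,-0.028,0,0],
    [0.05,-0.012,-0.028,0,0],
    [0.05,-0.012,-0.028,0,0],
    [0.05,-0.012,-0.028,0,0],
    [0.05,-0.012,-0.028,0,0],
    [0.05,-0.012,-0.028,0,0],
    [0.05,-0.008,-0.018,0,0],
    [0.05,-0.003,-0.01,0,0],
    [0.05,0,0,0,0]
  ]
}}

```text
clock: 29.45
position: [0.5421, -0.3839, 0.1957]
ee_rot: [-0.501, -0.499, 0.502, -0.498]
ft_force: [-0.4, 1.0, -1.3]
grip_width: 0.709
```

```bash
python3 -c "
from plane import *; import st; st.st()
p=monitor.get_obs()['position']
c=camera('wrist'); rimtilt(c,'long_tom',p[0],p[1],.107+p[2]-.0485)
c=camera('top'); rimtilt(c,'long_tom',p[0],p[1],.107+p[2]-.0485)
c=camera('scene'); rimtilt(c,'long_tom',p[0],p[1],.107+p[2]-.0485); cv2.imwrite('pics/s8.png',cv2.resize(c['color'][160:320,90:250,::-1],None,fx=3.5,fy=3.5))"
```

```text
t 29.45 pos [ 0.5421 -0.3839  0.1957] y [ 1.    -0.005 -0.002] x [-0.002 -0.    -1.   ] F [-0.4  1.  -1.3] w 60.5 q [-0.1   0.58  0.98  1.38 -0.48  1.43  0.87]
long_tom slope [-0.013  0.   ] z 0.2537 11162 xyz ctr (array([ 0.5426, -0.3801]), 14445, np.float64(0.2537))
long_tom slope [0.07  0.027] z 0.2522 54 xyz ctr (array([ 0.5463, -0.3785]), 87, np.float64(0.2536))
long_tom slope [ 0.017 -0.059] z 0.2531 58 xyz ctr (array([ 0.5506, -0.3788]), 106, np.float64(0.252))
```

View pics/s8.png

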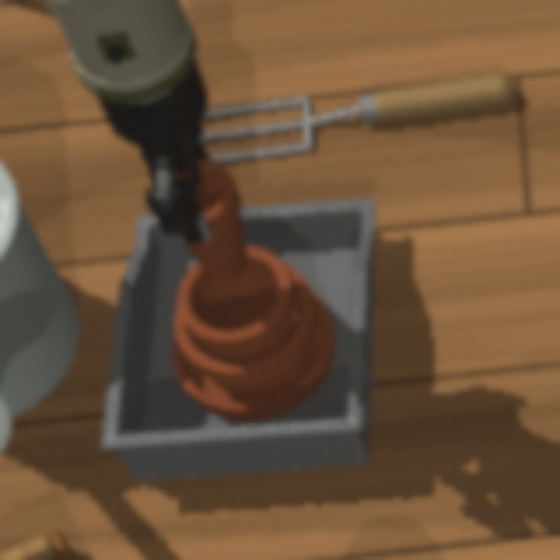

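The long tom hangs upright over the nest. Lowering it.

Request:
{"fn": "step_arm", "kwargs": {
  "increments": [
    [0.05,0.002,0,-0.012,0],
    [0.05,0,0,-0.022,0],
    [0.05,0,0,-0.022,0],
    [0.05,0,0,-0.018,0],
    [0.05,0,0,-0.012,0],
    [0.05,0,0,-0.01,0],
    [0.05,0,0,-0.007,0],
    [0.05,0,0,-0.005,0],
    [0.05,0,0,-0.003,0],
    [0.05,0,0,-0.002,0],
    [0.05,0,0,-0.002,0],
    [0.05,0,0,0,0]
  ]
}}

```text
clock: 30.6
position: [0.5468, -0.3813, 0.0818]
ee_rot: [0.5, 0.5, -0.5, 0.5]
ft_force: [0.3, -0.2, -1.7]
grip_width: 0.714
```

```bash
python3 -c "
from plane import *; import st; st.st()
p=monitor.get_obs()['position']
c=camera('wrist'); rimtilt(c,'long_tom',p[0],p[1],.107+p[2]-.0485)"
```

```text
t 30.6 pos [ 0.5468 -0.3813  0.0818] y [ 1. -0.  0.] x [ 0. -0. -1.] F [ 0.3 -0.2 -1.7] w 61.0 q [-0.08  0.67  0.92  1.51 -0.55  1.23  0.92]
long_tom slope [-0.012  0.002] z 0.1397 11177 xyz ctr (array([ 0.5472, -0.3774]), 14451, np.float64(0.1398))
```

Request:
{"fn": "step_arm", "kwargs": {
  "increments": [
    [0.05,-0.001,0,-0.002,0],
    [0.05,0,0,-0.001,0],
    [0.05,0,0,-0.001,0],
    [0.05,0,0,-0.001,0],
    [0.05,0,0,0,0]
  ]
}}

```text
clock: 31.07
position: [0.5458, -0.3814, 0.0769]
ee_rot: [0.5, 0.5, -0.5, 0.5]
ft_force: [0.1, 0.1, -0.6]
grip_width: 0.714
```

```bash
python3 -c "
from plane import *; import st; st.st()
p=monitor.get_obs()['position']
c=camera('wrist'); rimtilt(c,'long_tom',p[0],p[1],.136)"
```

```text
t 31.07 pos [ 0.5458 -0.3814  0.0769] y [ 1. -0.  0.] x [ 0. -0. -1.] F [ 0.1  0.1 -0.6] w 61.0 q [-0.08  0.67  0.92  1.52 -0.55  1.23  0.92]
long_tom slope [-0.013  0.003] z 0.1349 11180 xyz ctr (array([ 0.5461, -0.3776]), 14274, np.float64(0.1349))
```

Request:
{"fn": "step_arm", "kwargs": {
  "increments": [
    [0.05,0,0,-0.001,0],
    [0.05,0,0,0,0],
    [0.06,0,0,0,0],
    [0.065,0,0,0,0],
    [0.07,0,0,0,0],
    [0.08,0,0,0,0],
    [0.085,0,0,0,0],
    [0.085,0,0,0,0],
    [0.085,0,0,0.01,0],
    [0.085,0,0,0.025,0],
    [0.085,0,0,0.035,0],
    [0.085,0,0,0.035,0]
  ],
  "force": 20
}}

```text
clock: 32.12
position: [0.5452, -0.3809, 0.1821]
ee_rot: [-0.5, -0.5, 0.5, -0.5]
ft_force: [1.0, -0.2, -0.1]
grip_width: 0.993
```

Request:
{"fn": "step_arm", "kwargs": {
  "increments": [
    [0.085,-0.015,0.03,0.02,0],
    [0.085,-0.015,0.035,0.01,0],
    [0.085,-0.015,0.035,0,0],
    [0.085,-0.015,0.03,0,0],
    [0.085,0,0,0,0],
    [0.085,0,0,0,0]
  ]
}}

```text
clock: 32.62
position: [0.4866, -0.248, 0.2114]
ee_rot: [0.5, 0.502, -0.497, 0.501]
ft_force: [-0.2, -0.6, 0.4]
grip_width: 0.994
```

```bash
python3 -c "
from plane import *; import st; st.st()
for n in ('wrist','top','scene'):
  c=camera(n); print(n)
  for k,z in (('long_tom',.135),('pot',.107),('bulb_pan',.073),('saucer',.027)):
    rimtilt(c,k,.545,-.380,z,.006)
  if n!='wrist':
    for q in ('trowel','fork','secateurs','mug'):
      for r in regions_of(c,q)[:1]: print(q,round(r['p'],2),np.round(np.median(pts(c,r['region'])[0],0),3))
  if n=='scene': cv2.imwrite('pics/s9.png',cv2.resize(c['color'][160:320,90:350,::-1],None,fx=3,fy=3))"
```

```text
t 32.62 pos [ 0.4866 -0.248   0.2114] y [1.    0.005 0.002] x [ 0.002  0.003 -1.   ] F [-0.2 -0.6  0.4] w 84.9 q [-0.57  0.25  1.14  1.69 -0.23  1.35  0.61]
wrist
long_tom slope [0.001 0.   ] z 0.1344 1915 xyz ctr (array([ 0.5445, -0.3793]), 2400, np.float64(0.1344))
pot slope [ 0.001 -0.002] z 0.1067 2278 xyz ctr (array([ 0.5436, -0.3742]), 3704, np.float64(0.1067))
bulb_pan slope [ 0.    -0.004] z 0.0728 1952 xyz ctr (array([ 0.5436, -0.3809]), 2526, np.float64(0.0726))
saucer slope [ 0.001 -0.003] z 0.0268 1560 xyz ctr (array([ 0.5448, -0.3854]), 2106, np.float64(0.0266))
top
long_tom slope [0. 0.] z 0.0 0 xyz ctr (array([ 0.545, -0.38 ]), 0, np.float64(nan))
pot slope [0. 0.] z 0.0 0 xyz ctr (array([ 0.545, -0.38 ]), 0, np.float64(nan))
bulb_pan slope [0.004 0.002] z 0.0745 1 xyz ctr (array([ 0.5485, -0.3783]), 1, np.float64(0.0747))
saucer slope [-0.305 -0.365] z 0.0492 5 xyz ctr (array([ 0.5472, -0.3776]), 6, np.float64(0.0234))
trowel 0.7 [0.287 0.358 0.01 ]
fork 0.59 [ 0.288 -0.181  0.015]
secateurs 0.65 [ 0.532 -0.004  0.015]
mug 0.9 [ 0.813 -0.002  0.046]
scene
long_tom slope [ 0.027 -0.014] z 0.1344 98 xyz ctr (array([ 0.5453, -0.3803]), 165, np.float64(0.1335))
pot slope [-0.009 -0.003] z 0.1071 159 xyz ctr (array([ 0.5502, -0.3787]), 333, np.float64(0.1063))
bulb_pan slope [0.001 0.011] z 0.0727 158 xyz ctr (array([ 0.5447, -0.3819]), 309, np.float64(0.0718))
saucer slope [ 0.009 -0.002] z 0.0262 157 xyz ctr (array([ 0.5418, -0.3838]), 305, np.float64(0.0255))
trowel 0.83 [0.29  0.346 0.007]
fork 0.79 [ 0.295 -0.227  0.019]
secateurs 0.72 [ 0.547 -0.002  0.014]
mug 0.68 [ 0.788 -0.     0.047]
  return _methods._mean(a, axis=axis, dtype=dtype,
  ret = ret.dtype.type(ret / rcount)
```

View pics/s9.png

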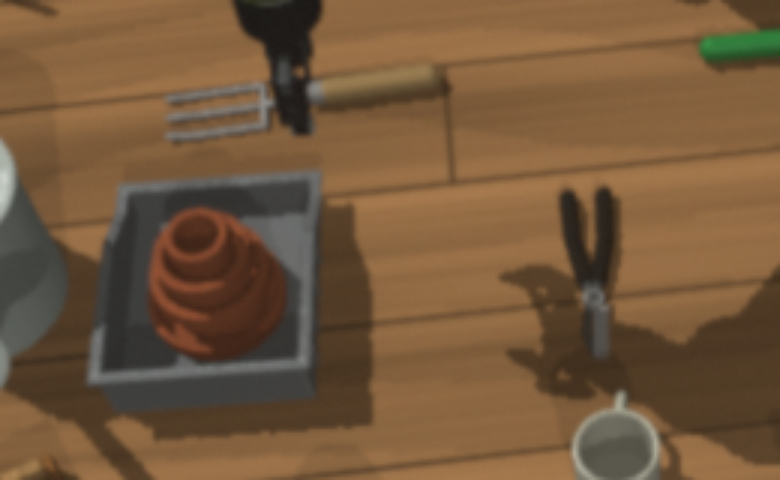

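The four pieces stand nested and upright at about (200,280), and the gripper is clear of them. Rim heights match the nominal 28, 74, 108 and 136 mm to within 2 mm. Handing in.

```bash
python3 -c "
from workcell import ticket; print(ticket.hand_in())"
```

```text
the job is handed in; nothing more can be done
None
```

I nested all four clay pieces in the lone grey crate, saucer, then pan, pot and long tom, each checked as seated before I fetched the next, and handed the job in at about 33 s. No verdict was reported.

**Last checks:**
- **Level and seated:** the wrist camera put the rims at 27, 73, 107 and 134 mm. Nominal is 28, 74, 108 and 136 mm, and that camera reads about 1 mm low. It showed each rim level to within about 0.005 rad.
- **Position:** all four are centred near (0.545, -0.380), against a crate centre of about (0.541, -0.383). Centre readings scattered by up to about 6 mm between wrist and scene views, mainly for the parts hidden by the piece above.
- **Gripper:** it was open and clear of the nest.
- **Things to leave alone:** trowel and secateurs read within about 8 mm of their first positions. The mug was within 5 mm from above, but the scene camera had no early reading for it to compare. The fork was within 4 mm in the scene view.

**Failed or disagreed:**
- **TCP height:** the reported TCP height read about 40 mm lower than the real fingertips. My first saucer grasp therefore closed on air above the rim. I measured the offset with the wrist camera and corrected for it.
- **Overshoot:** I went about 4 cm too far in y above the pan. Nothing was touched, and I corrected it before gripping.
- **Top view at the end:** the arm hid the nest from the top camera in the last check, so its rim readings were useless. It also showed the fork's visible part 5 cm off in y, which I put down to the arm partly covering it because the scene view showed the fork unmoved.

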